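# Open the child-resistant tub of cleaning tablets

### The arm

A 7-joint arm with a two-finger parallel gripper is mounted at the origin on a cart in front of the work surface, level with it; the furniture and walls round the work are solid. World frame = base frame: x ahead of the robot, y to its left, z up, the work surface at z = 0. Lengths are in mm, angles in rad, forces in N, time in s.
With the tool pointing down it reaches from about 400 to 875 mm from the base axis. Payload 19.3 kg.
Tool frame: the origin (TCP) lies at the very end of the fingers, on their centre line; the grasp point (between the pads) lies 19 mm behind it (grip_point_offset is the z of the grasp point in the tool frame, in mm); z points along the fingers, y is the line along which they close (so a half turn about z gives the same grasp; the last joint's range is limited). The gripper opens to 85 mm and grips with 20 to 120 N. Pads are 22 mm wide; open, the fingers measure 114 mm over their backs; the gripper's body (76 mm by 85 mm) begins 54 mm behind the grasp point. The pads swing forward as they close: fully open they stand 13 mm farther back than shut.
Start: joints at [1.093, 0.521, -0.036, 1.599, 0.021, 1.021, -0.113], TCP at [247.841, -573.75, 231.291] pointing down, gripper open.
Joint ranges: [-2.91, 2.91], [-0.3, 2.13], [-1.5, 1.42], [0.17, 2.43], [-1.26, 4.41], [0.16, 1.93], [-2.52, 2.52]. Speed limits (rad/s): [1.89, 1.89, 2.39, 2.39, 3.01, 3.01, 3.01].

### API

Orientations are given as a 3x3 rotation matrix whose columns are the frame's x, y, z axes.
In Python, from workcell import movep, movel, goto_joints, open_gripper, clamp, wait, inverse_kinematics, read_state, camera, PlanningError, finish_job, grip_point_offset gives the robot as it stands. Calls block until the motion is done:
- movep(position, orientation): joint-space move of the TCP to a pose.
- movel(position, frame=None, max_speed=150, guard=None): straight line of the TCP; frame=None keeps the orientation; max_speed is the mean speed in mm/s. With guard (N) it stops when the force on the tool has changed by that much, and returns True; else False.
- goto_joints(angles): joint-space move.
- open_gripper() and clamp(): open the fingers fully, or close them until they stop; the grip force is fixed at half the most.
- wait(seconds).
- inverse_kinematics(position, orientation): joint angles nearest the present ones, or None.
- read_state(): the state.
- camera(name): name is "scene" or "top" or "wrist"; returns a dict with "image" (400x640x3 uint8, blue, green, red), "range_z" (400x640 float32, mm along the optical axis (not along the pixel's ray), 0 where there is no reading), "fx", "fy", "cx", "cy" (pixels), "cam_to_world" (4x4, takes a point from camera to world coordinates). Camera axes: x right, y up, looking along -z (the intrinsics and any distortion apply to the point x, -y, -z); pixel columns grow to the right and rows downward; lengths in mm; the calibration is good to about 2 mm. A picture is of the moment at which its call begins.
A pose or a line that the arm cannot do raises PlanningError and nothing moves.
- finish_job(): hands the job in; it is judged then, once.
The state is a dict: "time": time; "qpos": joint angles; "qvel": joint speeds; "joint_efforts": joint torques, N m; "eef_pos": TCP position; "tool_rot": TCP orientation; "ft_force": force on the tool from outside, world axes, zero at the start; "torque": the same for the moment, N m; "finger_gap": finger opening in mm; "gripper_force": force on a finger pad.
Only numpy, scipy, OpenCV 4.12 (cv2) and the standard library are available. Lean on these libraries where they do the work, as an engineer would, in place of code of your own. Each camera call takes 0.05 s, during which the arm holds its last target. There are 200 camera calls.

### The job

The espresso machine is due for its cleaning tablet. Open the tub with the blue child-resistant cap: press the cap down firmly and, keeping it down, turn it anticlockwise (seen from above) as far as it goes, then let go so that the cap springs up again. Leave the tub with the orange cap shut.

Things in the scene. Friction and masses are not known exactly. Their poses are not given: they have to be found in the camera images.
- cleaner_grip (a point): Centre of the round upright knob on top of the blue cap, on the vertical turning axis; sinks with the cap. Knob: 32 mm diameter, 26 tall (13 above and 13 below this point). It stands on the cap's flat round shoulder (69 mm diameter, 100 mm above the worktop), on which fingertips gripping the knob can bear down. The white tub (66 mm diameter) has a suction foot: it stays put and does not turn.
- cleaner_turn (a joint): Turn of the blue cap in rad, growing anticlockwise seen from above: 0 shut, 1.2 fully open at a hard stop. With the cap up, hidden stops block it at about 0.1; pressed 5 mm or more it turns easily (under 0.1 N m). Past about 0.7 it is clear of the stops, and when let go it springs up and stays unlocked.
- cleaner_press (a joint): How far the blue cap is pressed down, in m: 0 up, 0.008 hard against the bottom. A spring holds it up: 10 N to start it, 15 N at 5 mm (where it comes free to turn), 18 N at the bottom.
- descaler_turn (a joint): Turn of the cap of the other tub, which has the same shape and mechanism but an orange cap and an orange band; 0 shut, as above. It stands at least 150 mm (centre to centre) from the blue one; which of the two is on the left varies.
There are look-alikes about, which are no part of the job. What is shaped like the part that bears descaler_turn but red or yellow is not meant.

How it is judged (in metres and radians):
On the way:
1. the blue cap is pressed down while it is still locked (value of joint cleaner_press above 0.003 m and value of joint cleaner_turn below 0.5 rad).
At the end, for the whole second after the job is handed in: The blue cap is turned anticlockwise by more than 0.95 rad (55 degrees; the stop is at 1.2), it has been let go and has sprung up to within 2 mm of its upper position, and the orange cap is shut (turned less than 0.3 rad) (value of joint cleaner_turn above 0.95 rad and value of joint cleaner_press below 0.002 m and value of joint descaler_turn below 0.3 rad); the robot touches nothing.
It fails at once if the orange cap is turned open (0.3 rad or more) (value of joint descaler_turn above 0.3 rad).
It fails at once if the blue cap is forced round past its stops without being pressed down (value of joint cleaner_turn between 0.25 and 0.5 rad and value of joint cleaner_press below 0.003 m).
It also fails if it takes over 32 s, if anything falls off the work surface, if the arm or the gripper's body presses on something with over 40 N, if the wrist force passes 120 N, or if a joint passes its speed limit or range.

## Working session

There is one attempt and no reset: what is moved stays moved. The work goes in short steps, each a Python script; the robot and the scene stay as the last script left them, time stands still between calls to the robot, and variables do not carry over. Pictures are saved under pics/ and viewed, at most 10 in all, crops included, and the job is handed in when it is done.

```bash
mkdir -p pics; python3 - <<'E'
from workcell import *
import cv2,numpy as np
a=camera("top");b=camera("scene")
for n,c in(("top",a),("scene",b)):
    cv2.imwrite(f"pics/{n}0.png",c["image"]);np.savez(f"{n}.npz",**{k:np.array(v) for k,v in c.items()})
    print(n,[k for k in c],c["cam_to_world"].round(2).tolist(),c["fx"])
print(read_state()["time"],read_state()["tool_rot"],grip_point_offset)
E
```

```text
top ['image', 'range_z', 'fx', 'fy', 'cx', 'cy', 'cam_to_world'] [[-0.4, 0.88, -0.26, 80.35], [-0.92, -0.38, 0.11, 27.27], [-0.0, 0.28, 0.96, 1430.57], [0.0, 0.0, 0.0, 1.0]] 458.1752316080263
scene ['image', 'range_z', 'fx', 'fy', 'cx', 'cy', 'cam_to_world'] [[-0.85, 0.39, -0.35, 47.91], [-0.53, -0.64, 0.56, 532.38], [-0.0, 0.66, 0.75, 957.87], [0.0, 0.0, 0.0, 1.0]] 445.815226937845
0.1 [[ 9.18024982e-01  3.96522297e-01 -4.47762213e-04]
 [ 3.96522540e-01 -9.18024620e-01  8.20459963e-04]
 [-8.57260668e-05 -9.30750553e-04 -9.99999563e-01]] -18.700000000000003
```

View pics/top0.png

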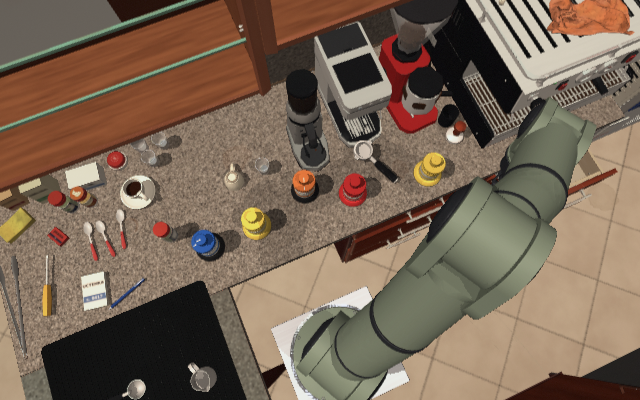

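View pics/scene0.png

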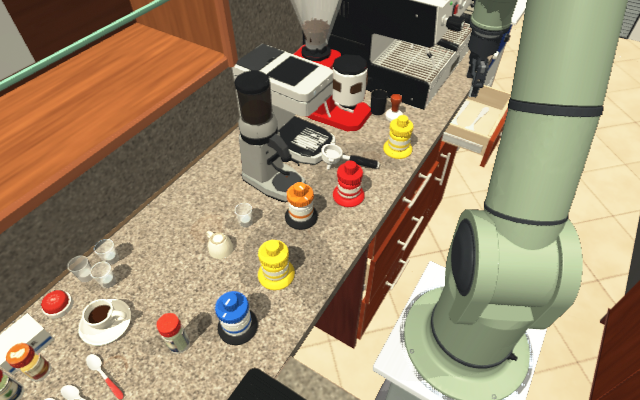

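Top view: blue cap at about (207,241), yellow look-alike beside it at (255,220), orange at (304,183). The scene view agrees: blue (233,312), orange (300,200).

```bash
cat > h.py <<'E'
import numpy as np,cv2
def cloud(c):
    v,u=np.mgrid[:400,:640]; r=c["range_z"]
    p=np.stack([(u-c["cx"])/c["fx"]*r,-(v-c["cy"])/c["fy"]*r,-r,np.ones_like(r)],-1)
    return (p@np.array(c["cam_to_world"]).T)[...,:3]
HUE={"blue":(100,130),"yellow":(22,35),"orange":(8,20)}
def mask(c,col):
    h=cv2.cvtColor(c["image"],cv2.COLOR_BGR2HSV);a,b=HUE[col]
    return cv2.inRange(h,(a,130,60),(b,255,255))
def knobs(c,col,lo=119,hi=133):
    P=cloud(c);m=mask(c,col);n,l,s,_=cv2.connectedComponentsWithStats(m)
    for i in range(1,n):
        if s[i,4]<60: continue
        q=P[(l==i)&(P[...,2]>lo)&(P[...,2]<hi)&(c["range_z"]>0)]
        if len(q)>5:
            print(col,"px",s[i].tolist(),"n",len(q),"centre",((q.max(0)+q.min(0))/2).round(1),"mean",q.mean(0).round(1),"ext",np.ptp(q,0).round(1))
E
python3 - <<'E'
from h import *
from workcell import inverse_kinematics
for n in("top","scene"):
    c=dict(np.load(n+".npz"));print(n)
    for k in HUE: knobs(c,k)
E
```

```text
top
blue px [191, 230, 25, 24, 416] n 79 centre [452.1 243.  125.4] mean [451.4 240.9 124.1] ext [29.8 30.8 12.5]
yellow px [414, 152, 31, 33, 448] n 67 centre [ 398.2 -495.6  125. ] mean [ 400.4 -495.2  124.3] ext [29.9 27.1 10.8]
yellow px [241, 207, 30, 33, 547] n 87 centre [458.   83.9 124.7] mean [457.7  83.3 123.9] ext [30.3 30.4 11.5]
orange px [292, 170, 24, 23, 402] n 78 centre [ 505.9 -103.4  124.3] mean [ 506.9 -103.1  123.9] ext [29.4 30.4 10. ]
scene
blue px [215, 291, 33, 33, 796] n 168 centre [452.3 241.1 123.9] mean [451.2 241.5 125.5] ext [32.4 31.5  9.7]
yellow px [389, 115, 25, 27, 493] n 71 centre [ 398.4 -495.2  125.6] mean [ 397.5 -494.   125.8] ext [29.1 35.2 12.6]
yellow px [258, 239, 37, 51, 1320] n 145 centre [458.4  82.8 124.3] mean [456.6  83.7 125.5] ext [31.6 30.1 10.5]
orange px [286, 182, 28, 25, 522] n 97 centre [ 506.  -105.4  124.8] mean [ 505.8 -103.3  125.5] ext [30.9 30.3  9. ]
```

Both views agree: blue knob axis ≈ (452, 242), tops ≈ 126 and width ≈ 31 as specified; orange is 350 mm away. Now I check obstacles and IK for the wrist angle.

```bash
python3 - <<'E'
from h import *
from workcell import *
q0=np.array(read_state()["qpos"])
for n in("top","scene"):
    c=dict(np.load(n+".npz"));P=cloud(c).reshape(-1,3);r=np.hypot(P[:,0],P[:,1]);a=np.degrees(np.arctan2(P[:,1],P[:,0]))
    d=np.hypot(P[:,0]-452,P[:,1]-242)
    print(n,"near blue z>60 outside cap, min d",d[(P[:,2]>60)&(d>45)&(P[:,2]<400)].min().round())
    for lo in range(-60,40,10):
        s=(a>=lo)&(a<lo+10)&(P[:,2]>150)&(P[:,2]<500)&(r>250)
        print(lo,s.sum(),r[s].min().round() if s.any() else None,end="; ")
    print()
def R(t): return np.array([[np.cos(t),np.sin(t),0],[np.sin(t),-np.cos(t),0],[0,0,-1]])
for t in np.arange(-3.1,3.2,.4):
    o=[]
    for dt in(0,1.3):
        for z in (93,230):
            q=inverse_kinematics([452,242,z],R(t+dt));o.append(None if q is None else np.round(q,2).tolist())
    print(round(t,2),[None if x is None else x[6] for x in o],o[1])
for p in([420,-300,300],[248,-574,300],[400,-300,230]): print(p,inverse_kinematics(p,read_state()["tool_rot"]))
E
```

```text
top near blue z>60 outside cap, min d 107.0
-60 6981 793.0; -50 4774 764.0; -40 4547 690.0; -30 3893 666.0; -20 2306 618.0; -10 3036 629.0; 0 5903 636.0; 10 6573 646.0; 20 7647 678.0; 30 4009 737.0; 
scene near blue z>60 outside cap, min d 108.0
-60 2564 795.0; -50 3389 764.0; -40 4743 688.0; -30 4818 666.0; -20 3839 617.0; -10 4904 627.0; 0 7510 634.0; 10 9684 647.0; 20 7117 677.0; 30 1258 735.0; 
-3.1 [0.31, 0.32, 1.41, 1.68] [0.3, 0.7, -1.36, 1.85, 0.73, 1.22, 0.32]
-2.7 [0.62, 0.9, -2.51, 2.08] [0.17, 0.53, -1.07, 1.86, 0.53, 1.07, 0.9]
-2.3 [1.02, 1.18, -2.52, -2.52] [0.27, 0.64, -1.27, 1.85, 0.67, 1.17, 1.18]
-1.9 [1.31, 1.58, -2.22, -2.37] [0.27, 0.64, -1.27, 1.85, 0.67, 1.17, 1.58]
-1.5 [1.71, 1.98, -2.02, -2.21] [0.27, 0.64, -1.27, 1.85, 0.67, 1.17, 1.98]
-1.1 [-2.51, 2.38, -2.37, -2.35] [0.27, 0.64, -1.27, 1.85, 0.67, 1.17, 2.38]
-0.7 [-2.32, -2.47, -2.02, -1.97] [-1.2, 0.46, 0.81, 1.92, -0.41, 0.93, -2.47]
-0.3 [-2.12, -2.2, -1.7, -1.69] [-1.06, 0.4, 0.59, 1.92, -0.28, 0.91, -2.2]
0.1 [-2.45, -2.44, -1.39, -1.36] [0.01, 0.45, -0.82, 1.86, 0.38, 1.0, -2.44]
0.5 [-2.11, -2.06, -1.02, -0.97] [0.03, 0.46, -0.85, 1.86, 0.4, 1.01, -2.06]
0.9 [-1.78, -1.75, -0.58, -0.6] [0.14, 0.51, -1.01, 1.86, 0.5, 1.05, -1.75]
1.3 [-1.47, -1.44, -0.22, -0.23] [0.22, 0.58, -1.17, 1.86, 0.6, 1.11, -1.44]
1.7 [-1.12, -1.07, 0.14, 0.14] [0.24, 0.6, -1.21, 1.85, 0.63, 1.13, -1.07]
2.1 [-0.69, -0.7, 0.51, 0.53] [0.26, 0.63, -1.26, 1.85, 0.66, 1.16, -0.7]
2.5 [-0.31, -0.33, 0.83, 1.12] [0.28, 0.66, -1.3, 1.85, 0.69, 1.18, -0.33]
2.9 [0.05, 0.05, 1.12, 1.39] [0.3, 0.69, -1.34, 1.85, 0.72, 1.21, 0.05]
[420, -300, 300] [ 0.60367483  0.27817502 -0.12253768  1.79175936  0.03758746  1.0747146
 -0.69519074]
[248, -574, 300] [ 1.09012363  0.46270168 -0.03245623  1.51372439  0.01574633  1.16635656
 -0.10820268]
[400, -300, 230] [ 0.61940512  0.3276686  -0.11840896  1.91976975  0.04800669  0.89764199
 -0.68580264]
```

```bash
python3 - <<'E'
from h import *
from workcell import *
s=read_state();R0=np.array(s["tool_rot"])
q=np.array(inverse_kinematics([420,-300,300],R0)); goto_joints(q)
q[0]=-np.arctan2(242,452)-0.02; q[2]=0;q[4]=0; goto_joints(q)
s=read_state();R=np.array(s["tool_rot"]);y=R[:,1];t=np.arctan2(y[0],-y[1])
print(s["eef_pos"],t,s["time"])
Rf=np.array([[np.cos(t),np.sin(t),0],[np.sin(t),-np.cos(t),0],[0,0,-1.]])
for z in(230,150,95):
    k=inverse_kinematics([452,242,z],Rf);print(z,None if k is None else np.round(k,2))
movep([452,200,300],Rf)
c=camera("wrist");knobs(c,"blue");cv2.imwrite("pics/w.png",c["image"]);s=read_state();print(s["eef_pos"],s["qpos"],s["time"])
E
```

```text
[477.4667404  198.86260345 300.41154231] 1.3851026307847558 3.175
230 [-0.58  0.35 -0.03  1.89  0.01  0.9  -0.8 ]
150 [-0.59  0.46 -0.03  1.97  0.02  0.72 -0.81]
95 [-0.59  0.55 -0.03  2.    0.02  0.59 -0.82]
blue px [285, 107, 62, 63, 2836] n 658 centre [455.1 241.5 124.1] mean [455.4 241.4 125.7] ext [31.8 31.9  9. ]
[452.2950261  199.34251345 300.3136927 ] [-0.5287719   0.2369349  -0.00776377  1.84822071  0.00225825  1.05584108
 -0.72430743] 3.475
```

View pics/w.png

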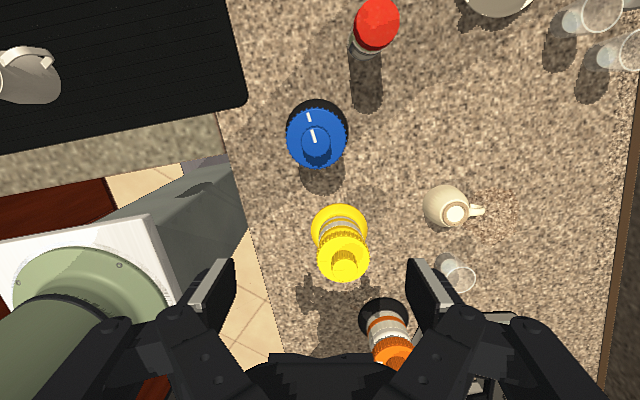

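Wrist view: blue knob at (316,145), clear all round (the red jar is over 100 mm off). It reads (455, 241.5), within 3 mm of the earlier measurement, so I'll use (453.7, 241.8).

```bash
python3 - <<'E'
from h import *
from workcell import *
s=read_state();R=np.array(s["tool_rot"])
movep([453.7,241.8,175],R)
print(movel([453.7,241.8,104],max_speed=80,guard=10))
def p(l):
    s=read_state();print(l,round(s["time"],2),np.round(s["eef_pos"],1),np.round(s["ft_force"],1),np.round(s["torque"],2),round(s["finger_gap"],1),round(s["gripper_force"],1),np.round(s["qpos"][6],3))
p("down");clamp();p("clamped")
c=camera("wrist");cv2.imwrite("pics/w2.png",c["image"])
E
```

```text
False
down 5.1 [453.9 241.9 104.4] [ 0.3 -0.1 -0.3] [ 0.01 -0.04 -0.01] 85.7 0.0 -0.817
clamped 5.64 [454.  241.9 104.4] [-0.9 -1.8  7.5] [-0.26  0.29  0.03] 29.9 58.5 -0.817
```

View pics/w2.png

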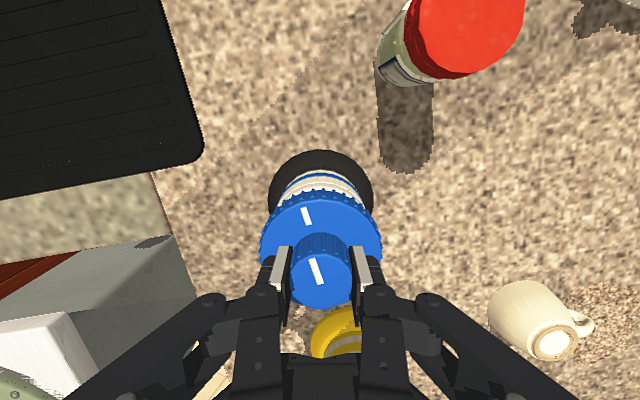

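The knob (320,280) sits well between both pads, gap 30 mm. Now press.

```bash
python3 - <<'E'
from h import *
from workcell import *
def p(l):
    s=read_state();print(l,round(s["time"],2),np.round(s["eef_pos"],1),np.round(s["ft_force"],1),np.round(s["torque"],2),round(s["finger_gap"],1),np.round(s["qpos"][6],3))
print(movel([453.9,241.9,90],max_speed=15,guard=25));p("pressed");wait(.2);p("settled")
E
```

```text
True
pressed 6.33 [454.1 241.9  96.3] [-4.7 -2.5 20.1] [-0.51  1.12  0.04] 29.8 -0.819
settled 6.53 [454.1 241.9  96.3] [-5.1 -3.3 21. ] [-0.59  1.2   0.08] 29.7 -0.819
```

```bash
python3 - <<'E'
from h import *
from workcell import *
def p(l):
    s=read_state();print(l,round(s["time"],2),np.round(s["eef_pos"],1),np.round(s["ft_force"],1),np.round(s["torque"],2),round(s["finger_gap"],1),np.round(s["qpos"][6],3))
print(movel([453.9,241.9,94],max_speed=15,guard=20));p("press")
c=camera("wrist");cv2.imwrite("pics/w3.png",c["image"])
q=np.array(read_state()["qpos"]);
q[6]+=.2;goto_joints(q);p("turn .2")
E
```

```text
False
press 6.78 [454.7 242.1  95.7] [-6.4 -5.  37.7] [-1.14  1.24  0.01] 29.9 -0.819
turn .2 7.15 [454.6 242.1  96.5] [-7.1 -3.6 20.5] [-0.72  1.32  0.12] 30.3 -0.618
```

```bash
python3 - <<'E'
from h import *
from workcell import *
def p(l):
    s=read_state();print(l,round(s["time"],2),np.round(s["eef_pos"],1),np.round(s["ft_force"],1),np.round(s["torque"],2),round(s["finger_gap"],1),np.round(s["qpos"][6],3))
R=np.array(read_state()["tool_rot"])
q=np.array(inverse_kinematics([454,242,95],R));print(q[6])
for a in(0.4,.6,.8,1.0,1.15,1.22):
    q[6]=-.819+a;goto_joints(q);p(a)
c=camera("wrist");cv2.imwrite("pics/w4.png",np.hstack([cv2.imread("pics/w3.png")[120:,180:460],c["image"][120:,180:460]]))
E
```

```text
-0.6189186195013537
0.4 7.47 [454.4 242.3  96.4] [-7.  -3.2 31.5] [-0.65  1.5   0.16] 29.8 -0.418
0.6 7.78 [454.3 242.3  96.4] [-7.8 -3.2 32.6] [-0.76  1.63  0.18] 29.9 -0.218
0.8 8.1 [454.2 242.2  96.4] [-8.3 -3.3 33.6] [-0.83  1.75  0.22] 30.3 -0.018
1.0 8.42 [454.1 242.2  96.4] [-7.6 -4.  34.4] [-0.82  1.91  0.18] 29.7 0.182
1.15 8.69 [454.  242.2  96.2] [-9.1 -4.  30.1] [-0.7   1.83  0.06] 30.3 0.332
1.22 8.94 [453.9 242.1  96. ] [-8.4 -2.7 25.7] [-0.49  1.78 -0.49] 30.0 0.401
```

View pics/w4.png

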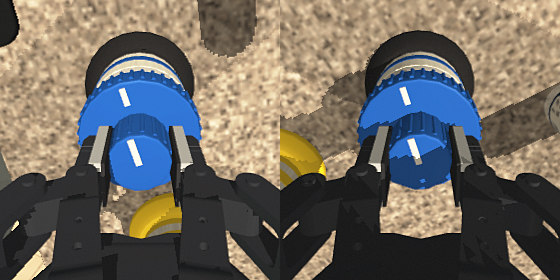

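The cap marks (left crop: before, right: after) hold the same place relative to the fingers, so the cap turned with the gripper, and the torque jump at 1.22 is the stop. Release.

```bash
python3 - <<'E'
from h import *
from workcell import *
def p(l):
    s=read_state();print(l,round(s["time"],2),np.round(s["eef_pos"],1),np.round(s["ft_force"],1),np.round(s["torque"],2),round(s["finger_gap"],1))
movel([454,242,104.5],max_speed=30);p("up");open_gripper();p("open")
movel([454,242,175],max_speed=100);movel([452,200,300]);p("clear")
c=camera("wrist");knobs(c,"blue");c2=camera("scene");knobs(c2,"blue")
cv2.imwrite("pics/end.png",np.hstack([c["image"][:,200:440],c2["image"][:,120:440]]))
E
```

```text
up 9.46 [453.8 241.7 104.4] [-2.3 -3.8  4.4] [-0.84  0.69 -0.06] 29.7
open 10.04 [454.1 242.1 104.5] [0.1 0.2 0.3] [-0.01 -0.02 -0.02] 85.3
clear 11.93 [451.7 200.1 299.2] [ 0.2 -0.   0.5] [-0.02 -0.02  0.03] 85.4
blue px [321, 126, 61, 62, 2680] n 637 centre [454.6 241.6 123.8] mean [454.7 241.8 125.6] ext [31.4 32.2  9.5]
blue px [215, 291, 34, 33, 800] n 172 centre [452.4 241.  124.1] mean [451.5 242.2 125.5] ext [30.7 31.1 10. ]
```

View pics/end.png

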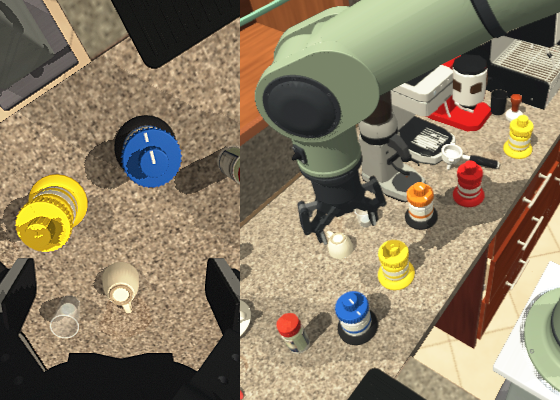

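The blue cap is back up (knob top about 126). Its mark turned with the wrist, and the gripper is clear at z ≈ 299.

```bash
python3 -c "
from workcell import *
print(finish_job())"
```

```text
the job is handed in; nothing more can be done
None
```

I pressed the blue cap to the bottom, turned it about 1.2 rad to its stop and let it spring back up; the orange cap was never touched, and the job was handed in about 12 s in (no verdict came back).

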